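# Clip a sample tube into the tube rocker

## Task

Load the capped sample tube that lies in the white bench rest onto the tube rocker: press it sideways, cap end towards the crescent-shaped stop, into the empty front pair of blue spring clips until it has snapped fully home in both, with the cap still a little short of the stop. Then push the tube along its own length through the clips until you feel the cap's shoulder come up firmly against the stop, and let go with it resting there. Be gentle: do not force the tube against the rocker once it is home, do not push hard on the rocker with the gripper, and leave the things around undisturbed.

Things in the scene. Friction and masses are not known exactly. Their poses are not given: they have to be found in the camera images.
- tube: the sample tube to load: clear 15 ml tube with blue screw cap, 120 mm long, about 22 g, lying in the bench rest with its cap to the robot's left. Origin at the centre of the tip's end; z runs along the tube to the cap. Barrel 17.2 mm in diameter, to be taken as a plain cylinder from z = 0 to 103 mm; cap 21.7 mm in diameter from z = 103 to 120 mm
- shoulder (a point): point on the tube's axis at the cap's shoulder (the cap's lower rim, 103.2 mm from the tip); axes as tube
- shank (a point): point on the tube's axis 62 mm from the shoulder towards the tip; axes as tube
- tube_rest: white fixed bench rest: base 62 x 96 x 6 mm, two V-shaped supports 8 mm thick, 30 mm either side of its middle along its y axis, clear between them. The tube lies along y with its axis 37 mm above the worktop; the supports reach 46 mm above the worktop and 26 mm to either side of the axis. Origin under the centre of the base
- rocker: the fixed tube rocker: white housing 150 x 190 mm, dial and switch facing the robot (-x), and an aluminium see-saw tray (168 x 222 mm, top 96.5 mm above the worktop when level) on a pivot 80 mm above the worktop. Two lanes of clips along y, 37 mm before (-x) and behind (+x) the tray's middle; the far lane holds a tube, the near one is empty. Origin under the housing's centre, z up
- tray (a joint): tilt of the see-saw tray, rad, a right-handed turn about the rocker's x axis: 0 = level, positive = the cap end (+y) is higher. Parked between -0.10 and 0.10; its gearbox holds it there against all permitted forces
- clip_cap (a point): clip nearer the stop, empty near lane: its centre, on the axis of a fully home tube, 30 mm above the tray top. Tray axes: x across the lane (away from the robot), y along it to the cap end, z out of the tray, where the clip opens. Two sprung arms 8 mm wide with rounded beads 12 mm apart that touch the tube about 13 mm above home; flared lips reach 12 mm above the axis and 15 mm to either side
- clip_tip (a point): the other clip of the empty lane, alike, 62 mm from clip_cap along -y, same axes; 54 mm are clear between the clips, down to the tray. Pressing the tube into both takes about 10 to 15 N in all; past the beads, some 3 mm above home, they pull it in, and it lands on the saddles. Home, the clips grip it: sliding it lengthwise takes about 3 to 8 N
- stop_near: rigid blue crescent stop of the empty lane, 3 mm thick, round the lower half of the tube; origin on the home tube axis at the face that the cap's shoulder comes up against, 8 mm along +y from clip_cap; tray axes. The cap goes in on its +y side; the tube is then pushed towards -y. Firmly against it: pushed 8 to 15 N harder than sliding takes; over 25 N on it is too much
- saddles_near: the two small black rubber-padded saddles at the bottom of the empty lane's clips, on which a home tube rests: they give 1 mm per 10 N, at most 2 mm; over 30 N on them is too much. Origin on the home tube axis midway between the clips, tray axes; the saddles' tops lie 8.6 mm below it
- timer: bystander: white bench timer, 68 x 62 x 18 mm, right of the rocker; origin under its centre
- tip_box: bystander: white pipette-tip box with yellow tip rack and clear lid, 103 x 142 x 102 mm, far right; origin under its centre
- marker: bystander: black felt marker, 13 x 128 x 13 mm, lying near the robot; origin under its centre
- tape: bystander: roll of labelling tape, 89 mm across, 19 mm high, left of the rocker; origin under its centre

How it is judged (in metres and radians):
On the way, in this order (a step that is already met when the one before it is completed fails the run):
1. the tube is snapped home in both clips, its cap on the stop's outer side (x of shoulder in the frame of clip_cap between -0.003 and 0.003 m and z of shoulder in the frame of clip_cap between -0.0025 and 0.0025 m and x of shank in the frame of clip_tip between -0.003 and 0.003 m and z of shank in the frame of clip_tip between -0.0025 and 0.0025 m and y of shoulder in the frame of clip_cap between 0.007 and 0.03 m), for 0.2 s.
2. the cap's shoulder is pushed up against the stop, with more than 5 N (x of shoulder in the frame of clip_cap between -0.003 and 0.003 m and z of shoulder in the frame of clip_cap between -0.0025 and 0.0025 m and x of shank in the frame of clip_tip between -0.003 and 0.003 m and z of shank in the frame of clip_tip between -0.0025 and 0.0025 m and y of shoulder in the frame of clip_cap below 0.01 m and contact force between tube and stop_near above 5 N), for 0.04 s.
At the end, for the whole second after the job is handed in: the tube lies at rest, released, home in both clips (its axis within 2.5 mm of home in height and 3 mm sideways at each clip), with the cap's shoulder within 2 mm of the stop (x of shoulder in the frame of clip_cap between -0.003 and 0.003 m and z of shoulder in the frame of clip_cap between -0.0025 and 0.0025 m and x of shank in the frame of clip_tip between -0.003 and 0.003 m and z of shank in the frame of clip_tip between -0.0025 and 0.0025 m and y of shoulder in the frame of clip_cap between 0.006 and 0.01 m and linear speed of tube below 0.01 m/s); the robot touches nothing.
It fails at once if the tube is pressed onto the clips' saddles with more than 30 N, against the stop with more than 25 N, or jammed into the rocker with more than 60 N (contact force between tube and saddles_near above 30 N or contact force between tube and stop_near above 25 N or contact force between tube and rocker above 60 N).
It fails at once if the gripper or arm pushes on the rocker with more than 20 N (contact force between any of the fingers, the arm and rocker above 20 N).
It fails at once if the timer, tip box, marker or tape roll is moved more than 20 mm (distance of any of timer, tip_box, marker, tape from where it was at the start of the episode above 0.02 m).
It also fails if it takes over 38 s, if anything falls off the work surface, if the arm or the gripper's body presses on something with over 40 N, if the wrist force passes 120 N, or if a joint passes its speed limit or range.

## Robot

A 7-joint arm with a two-finger parallel gripper is mounted at the origin on the work surface; the furniture and walls round the work are solid. World frame = base frame: x ahead of the robot, y to its left, z up, the work surface at z = 0. Lengths are in m, angles in degrees, forces in N, time in s.
With the tool pointing down it reaches from about 0.35 to 0.9 m from the base axis. Payload 7.2 kg.
Tool frame: the origin (TCP) lies at the centre of the arm's flange, where the gripper is bolted on; the fingertips stand 173 mm ahead of it and the grasp point (between the pads) lies 155 mm ahead of it (robot.grip_depth is the distance from the TCP to the grasp point, in m); z points along the fingers, y is the line along which they close (so a half turn about z gives the same grasp; the last joint's range is limited). The gripper opens to 85 mm and grips with 20 to 120 N. Pads are 22 mm wide; open, the fingers measure 114 mm over their backs; the gripper's body (76 mm by 85 mm) begins 54 mm behind the grasp point. The pads swing forward as they close: fully open they stand 13 mm farther back than shut.
Start: joints at [-79.022, 23.554, -0.728, 91.456, 0.321, 64.991, -4.71], TCP at [0.161, 0.604, 0.405] pointing down, gripper open.
Joint ranges: [-169.25, 169.25], [-16.82, 113.86], [-84.01, 82.57], [7.8, 145.47], [-59.2, 239.2], [7.22, 106.19], [-163.78, 163.78]. Speed limits (degrees/s): [136.94, 136.94, 172.46, 172.46, 180, 180, 180].

## Interface

Orientations are given as a 3x3 rotation matrix whose columns are the frame's x, y, z axes.
In Python, from workcell import robot, imaging, job gives the robot as it stands.
- The arm moves only by the tool jog_arm, never from a script. Its argument "commands" is a list of rows, each a list of 3 entries, a list of its own where there are three numbers: the shift along the tool's x, y, z in units of 25 mm (1.0 is 25 mm), then the turn about the tool's z in rad, then the closure, from -1 (fully open) to 1 (shut). A call has exactly 5 rows; each row is the pose to reach, as a shift and turn from the pose commanded when the call began, along the tool's axes at that moment; what a row does not reach only later rows make up. A row lasts 1/10 s, in which the tool goes at most 50 mm and 8.59 degrees, less where a joint would pass 70% of its speed; a pose out of reach is approached as far as the arm can. A call with a gripper value outside its range is refused whole. The fingers move at their own pace and stop on an object; the grip force is fixed at half the most. Time passes only in rows, so rows that repeat a pose let the fingers close, or fill a call up. It gives the time, the measured TCP pose, the force, the opening and the grip force at its end, in the units of the state.
- robot.observe(): the state, without advancing time (a new reading comes with each control period).
- imaging.camera(name): name is "scene" or "top"; returns a dict with "pixels" (420x560x3 uint8, red, green, blue), "fx", "fy", "cx", "cy" (pixels), "rvec" (rotation vector, rad) and "tvec" (3), from world to camera coordinates, as OpenCV has them. Camera axes: x right, y down, z forward; pixel columns grow to the right and rows downward; lengths in m; the calibration is good to about 2 mm. A picture is of the moment at which its call begins. There is no depth.
- job.finish_job(): hands the job in; it is judged then, once.
The state is a dict: "t": time; "qpos": joint angles; "qvel": joint speeds; "joint_efforts": joint torques, N m; "tcp_pos": TCP position; "tcp_rot": TCP orientation; "ft_force": force on the tool from outside, world axes, zero at the start; "wrist_torque": the same for the moment, N m; "width": finger opening in m; "grasp_force": force on a finger pad.
Only numpy, scipy, OpenCV 4.12 (cv2) and the standard library are available. Lean on these libraries where they do the work, as an engineer would, in place of code of your own. Each camera call takes 0.05 s, during which the arm holds its last target. There are 200 camera calls.

## Working session

There is one attempt and no reset: what is moved stays moved. The work goes in short steps, Python scripts to look and compute and a tool call to move; the robot and the scene stay as the last step left them, time stands still between calls to the robot, and variables do not carry over. Pictures are saved under pics/ and viewed, at most 10 in all, crops included, and the job is handed in when it is done.

Besides the shell and the picture viewer there is one more tool, called after ">>>" in YAML: its name, and indented under it one key for each argument. jog_arm: Moves the arm, as the interface text tells. Its arguments: {"type":"object","properties":{"commands":{"type":"array"}},"required":["commands"]}

```bash
mkdir -p pics; cat > h.py <<'E'
import numpy as np, cv2
from workcell import robot, imaging, job
def cam(n):
    c=imaging.camera(n); R=cv2.Rodrigues(np.array(c['rvec'],float))[0]
    return c,R,np.array(c['tvec'],float).reshape(3)
def ray(c,R,t,u,v):
    d=R.T@np.array([(u-c['cx'])/c['fx'],(v-c['cy'])/c['fy'],1.]); return -R.T@t,d/np.linalg.norm(d)
def onz(c,R,t,u,v,z):
    o,d=ray(c,R,t,u,v); return o+d*(z-o[2])/d[2]
def proj(c,R,t,p):
    q=R@np.array(p)+t; return np.array([c['fx']*q[0]/q[2]+c['cx'],c['fy']*q[1]/q[2]+c['cy']])
def tri(r1,r2):
    A=np.zeros((3,3));b=np.zeros(3)
    for o,d in(r1,r2):
        P=np.eye(3)-np.outer(d,d);A+=P;b+=P@o
    x=np.linalg.solve(A,b); return x,[np.linalg.norm(np.cross(x-o,d)) for o,d in(r1,r2)]
def save(c,n,crop=None,s=1):
    im=c['pixels'][:,:,::-1]
    if crop: x0,y0,x1,y1=crop; im=im[y0:y1,x0:x1]
    cv2.imwrite('pics/'+n,cv2.resize(im,None,fx=s,fy=s,interpolation=cv2.INTER_CUBIC))
E
python3 - <<'E'
from h import *
for n in('scene','top'):
    c,R,t=cam(n); save(c,n+'0.png',s=1.4); print(n,c['fx'],-R.T@t,R[2]); np.savez(n+'0.npz',**c)
s=robot.observe(); print(s['t'],s['tcp_pos'],s['tcp_rot'],s['width'],s['ft_force'])
E
```

```text
scene 395.09932915868796 [ 0.17873379 -0.51903963  0.9605846 ] [ 0.33579296  0.53390859 -0.77600561]
top 469.5942829556919 [0.47259699 0.08147617 1.54655778] [ 0.04635941 -0.00188575 -0.99892304]
0.1 [0.16050748 0.60384724 0.40393066] [[-9.66453726e-01  2.56840649e-01 -2.75738791e-04]
 [ 2.56840777e-01  9.66452674e-01 -1.43005090e-03]
 [-1.00806709e-04 -1.45289899e-03 -9.99998939e-01]] 0.08574793376276395 [0.15091172 0.68874067 0.37811415]
```

View pics/scene0.png

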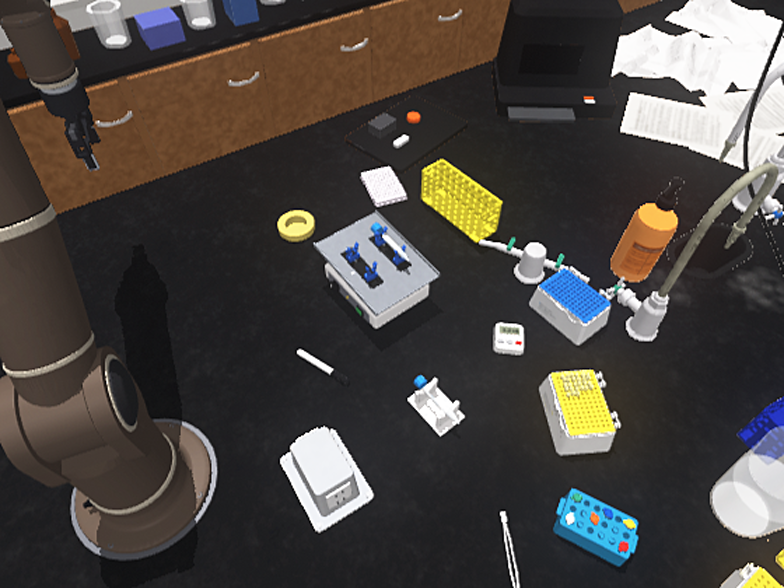

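View pics/top0.png

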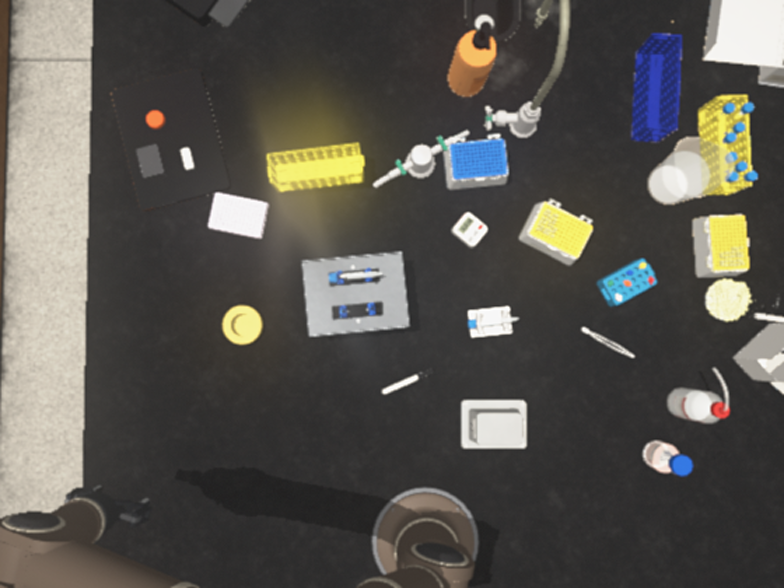

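The top view shows the rest with the tube near (490,322) at 1.4x, cap left, and the rocker tray near (357,293) with the front lane's blue clips near y=311. In the scene view the cap is at (420,382) and the front clips at (353,253) and (371,270).

```bash
python3 - <<'E'
import cv2,numpy as np
a=np.load('scene0.npz')['pixels'][:,:,::-1];b=np.load('top0.npz')['pixels'][:,:,::-1]
def cr(im,x0,y0,w,h,W,H): return cv2.resize(im[y0:y0+h,x0:x0+w],(W,H),interpolation=cv2.INTER_CUBIC)
r1=np.hstack([cr(a,220,145,100,75,400,300),cr(b,210,175,100,75,400,300)])
r2=np.hstack([cr(a,280,255,60,60,300,300),cr(b,325,210,60,40,450,300)])
r2=np.hstack([r2,np.zeros((300,50,3),np.uint8)])
cv2.imwrite('pics/z.png',np.vstack([r1,r2]))
E
```

```text
(no output)
```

View pics/z.png

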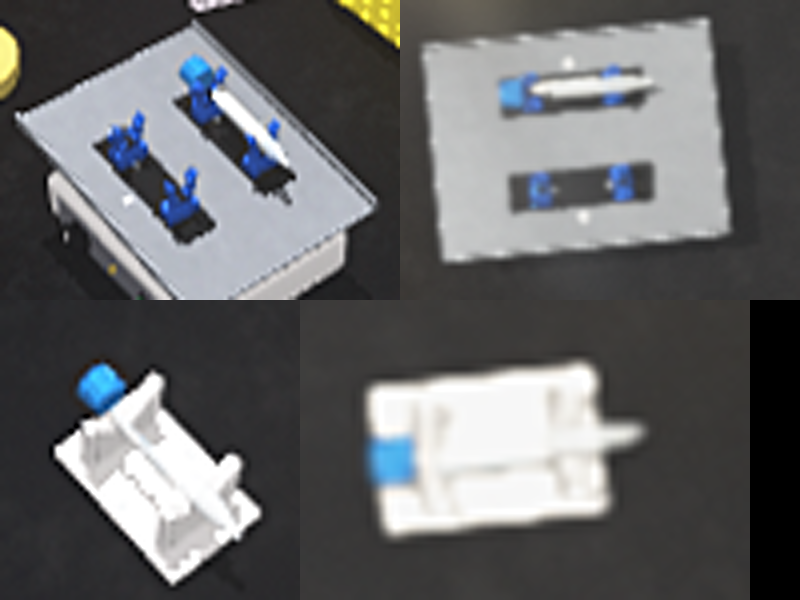

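The zoom shows the near lane's clips at about (127,145),(182,205) in scene and (540,188),(622,182) in top, tray corners clear; the tube's cap and pale tip are plain in both views. Measuring now.

```bash
cat > m.py <<'E'
from h import *
C={}
for n in('scene','top'):
    c=dict(np.load(n+'0.npz')); C[n]=(c,cv2.Rodrigues(c['rvec'])[0],c['tvec'].reshape(3))
roi={'scene':(220,145,100,90),'top':(205,170,100,80)}
roir={'scene':(280,255,62,62),'top':(325,210,60,40)}
def hsv(n,r):
    x,y,w,h=r; return cv2.cvtColor(np.ascontiguousarray(C[n][0]['pixels'][y:y+h,x:x+w]),cv2.COLOR_RGB2HSV)
def blobs(m,r,amin=4):
    k,l,s,ce=cv2.connectedComponentsWithStats(m.astype(np.uint8)); 
    return [(int(s[i,4]),ce[i]+r[:2]) for i in range(1,k) if s[i,4]>=amin]
E
python3 - <<'E'
from m import *
for n in C:
    H=hsv(n,roi[n]).astype(int); h,s,v=H[...,0],H[...,1],H[...,2]
    print(n,'dark blue',blobs((h>105)&(h<130)&(s>120)&(v>50),roi[n]))
    print(n,'capblue',blobs((h>95)&(h<=107)&(s>120)&(v>130),roi[n]))
    if n=='top': print(H[40,10:100:4].tolist()); 
    else: print(H[20:80:4,70].tolist())
    m=((s<40)&(v>100)).astype(np.uint8)
    cs,_=cv2.findContours(m,cv2.RETR_EXTERNAL,cv2.CHAIN_APPROX_NONE); k=max(cs,key=cv2.contourArea)
    hu=cv2.convexHull(k); 
    print('poly',(cv2.approxPolyDP(hu,4,True)[:,0]+roi[n][:2]).tolist(), cv2.contourArea(k))
    H=hsv(n,roir[n]).astype(int); h,s,v=H[...,0],H[...,1],H[...,2]
    print(n,'rest cap',blobs((h>95)&(h<130)&(s>110)&(v>80),roir[n]))
    m=((s<60)&(v>110)).astype(np.uint8); cs,_=cv2.findContours(m,cv2.RETR_EXTERNAL,cv2.CHAIN_APPROX_NONE); k=max(cs,key=cv2.contourArea)
    print('rest poly',(cv2.approxPolyDP(cv2.convexHull(k),1.5,True)[:,0]+roir[n][:2]).tolist())
E
```

```text
scene dark blue [(74, array([270.82432432, 168.95945946])), (85, array([251.48235294, 180.76470588])), (8, array([287.875, 176.75 ])), (47, array([283.36170213, 184.59574468])), (81, array([264.48148148, 194.58024691]))]
scene capblue [(43, array([268.6744186 , 162.53488372]))]
[[15, 11, 47], [15, 12, 42], [110, 15, 103], [113, 5, 190], [108, 16, 195], [108, 6, 225], [120, 5, 47], [113, 21, 109], [113, 16, 197], [111, 17, 199], [109, 18, 200], [113, 15, 199], [8, 5, 215], [10, 4, 185], [170, 8, 97]]
poly [[268, 150], [313, 194], [304, 212], [269, 234], [233, 197], [224, 174]] 3973.0
scene rest cap [(68, array([299.57352941, 272.08823529]))]
rest poly [[310, 269], [327, 286], [331, 296], [327, 302], [314, 311], [291, 286], [296, 279]]
top dark blue [(5, array([262.4, 192.4])), (16, array([241.8125, 198.75  ])), (9, array([262.77777778, 199.44444444])), (36, array([265.05555556, 220.41666667])), (20, array([244.25, 222.05]))]
top capblue [(30, array([238.03333333, 197.9       ]))]
[[18, 20, 63], [75, 3, 202], [90, 1, 196], [90, 1, 195], [90, 1, 190], [75, 3, 189], [75, 3, 186], [75, 3, 185], [110, 4, 187], [75, 3, 190], [90, 3, 189], [90, 3, 190], [90, 3, 189], [105, 3, 190], [90, 3, 189], [90, 3, 188], [90, 3, 186], [90, 3, 187], [105, 3, 187], [120, 5, 49], [0, 5, 50], [0, 4, 58], [0, 4, 59]]
poly [[287, 180], [291, 233], [220, 239], [216, 185]] 3929.5
top rest cap [(30, array([336.5, 231. ]))]
rest poly [[370, 227], [365, 238], [337, 241], [334, 221], [363, 218]]
```

```bash
cat > t.py <<'E'
from m import *
def lines(n,cor,frac):
    # subpixel edges of tray: half-level crossing going outward, median line fit
    im=cv2.cvtColor(C[n][0]['pixels'],cv2.COLOR_RGB2GRAY).astype(np.float32); L=[];P=np.array(cor,float);ce=P.mean(0)
    for i in range(4):
        a,b=P[i],P[(i+1)%4]; d=(b-a)/np.linalg.norm(b-a); nn=np.array([d[1],-d[0]]); nn*=np.sign(nn@((a+b)/2-ce)); pts=[]
        for f in np.linspace(.1,.9,40):
            s=np.arange(-5,5,.1); q=a+f*(b-a)+s[:,None]*nn
            pr=cv2.remap(im,q[:,0].astype(np.float32)[None],q[:,1].astype(np.float32)[None],cv2.INTER_LINEAR)[0]
            j=np.where(pr<np.median(pr[:15])*frac)[0]
            if len(j) and 5<j[0]<95: pts.append(q[j[0]])
        L.append(cv2.fitLine(np.array(pts,np.float32),cv2.DIST_HUBER,0,.01,.01).ravel())
    out=[]
    for i in range(4):
        l,m=L[i-1],L[i]; A=np.array([[l[0],-m[0]],[l[1],-m[1]]]); k=np.linalg.solve(A,m[2:]-l[2:]); out.append(l[2:]+k[0]*l[:2])
    return np.array(out)
# order: far-left(+x,+y), far-right(+x,-y), near-right, near-left
ps=lines('scene',[(268,150),(314,196),(269,223),(224,174)],.75); pt=lines('top',[(216,185),(287,180),(291,233),(220,239)],.6)
if __name__=='__main__':
    print(ps.round(2).tolist(),pt.round(2).tolist())
    X=[]
    for a,b in zip(ps,pt):
        x,e=tri(ray(*C['scene'],*a),ray(*C['top'],*b)); X.append(x); print(x.round(4),np.round(e,4))
    X=np.array(X); print('sides',[np.linalg.norm(X[i]-X[i-1]).round(4) for i in range(4)],'mean',X.mean(0))
    ey=(X[0]+X[3]-X[1]-X[2]);ex=X[0]+X[1]-X[2]-X[3];ey/=np.linalg.norm(ey);ex/=np.linalg.norm(ex); print('ex',ex,'ey',ey)
    for nm,a,b in(('tipclip',(264.48,194.58),(265.06,220.42)),('capclip',(251.48,180.76),(244.25,222.05)),('rescap',(299.57,272.09),(336.5,231))):
        print(nm,*tri(ray(*C['scene'],*a),ray(*C['top'],*b)))
    for n,u in(('scene',(299.57,272.09)),('top',(336.5,231))): print(n,'cap on z=.037',onz(*C[n],*u,.037))
E
python3 t.py
```

```text
[[267.75, 150.83999633789062], [313.45001220703125, 197.02000427246094], [268.4800109863281, 224.22999572753906], [223.97999572753906, 174.27000427246094]] [[214.6699981689453, 185.14999389648438], [286.7799987792969, 179.35000610351562], [292.3800048828125, 233.4199981689453], [219.91000366210938, 240.3800048828125]]
[0.6421 0.279  0.1021] [0.0009 0.0009]
[0.6619 0.0562 0.0855] [0.0013 0.0013]
[0.4949 0.038  0.0944] [0.0012 0.0012]
[0.4744 0.2601 0.1061] [0.0021 0.0021]
sides [np.float64(0.1688), np.float64(0.2243), np.float64(0.1682), np.float64(0.2234)] mean [0.56830217 0.15836109 0.09700492]
ex [ 0.99320686  0.10998594 -0.03798992] ey [-0.09000429  0.99392391  0.06335992]
tipclip [0.53404227 0.12227337 0.11117592] [np.float64(0.0007181887275405017), np.float64(0.0007181887275404928)]
capclip [0.52866755 0.18587493 0.1139618 ] [np.float64(0.00036988882382775186), np.float64(0.00036988882382772817)]
rescap [ 0.50292024 -0.10502278  0.03916798] [np.float64(0.0006563001021190252), np.float64(0.0006563001021190763)]
scene cap on z=.037 [ 0.50426829 -0.10435488  0.037     ]
top cap on z=.037 [ 0.50239636 -0.10495538  0.037     ]
```

```bash
python3 - <<'E'
from m import *
# protruding tip of tube past rest in top view: intensity-weighted columns 367..374
im=cv2.cvtColor(C['top'][0]['pixels'],cv2.COLOR_RGB2GRAY).astype(float)
for x in range(366,374):
    w=np.clip(im[220:236,x]-75,0,None); print(x,w.sum().round(),((np.arange(220,236)*w).sum()/max(w.sum(),1)).round(2))
for u in((336.5,231),(368.5,227.4),(370.7,227.4)): print(u,onz(*C['top'],*u,.037))
# blue cap row centroid weighted
p=C['top'][0]['pixels'].astype(float); w=np.clip(p[222:240,330:345,2]-p[222:240,330:345,0]-20,0,None)
yy,xx=np.mgrid[222:240,330:345]; cx,cy=(xx*w).sum()/w.sum(),(yy*w).sum()/w.sum(); print(cx,cy,onz(*C['top'],cx,cy,.040))
x,y,wd,h=roir['top']; m=(im[y:y+h,x:x+wd]>110).astype(np.uint8)
# rest base edges, rows of top and bottom edges by column at half level
for c in (345,350,355,360): 
    col=im[210:250,c]; j=np.where(col>120)[0]+210; print(c,j.min(),j.max())
k=cv2.minAreaRect(np.argwhere((im[210:250,325:367]>120))[:,::-1].astype(np.float32)); print(k)
E
```

```text
366 461.0 227.94
367 402.0 227.48
368 362.0 227.38
369 254.0 227.15
370 102.0 227.06
371 0.0 0.0
372 0.0 0.0
373 0.0 0.0
(336.5, 231) [ 0.50239636 -0.10495538  0.037     ]
(368.5, 227.4) [ 0.51392114 -0.20797462  0.037     ]
(370.7, 227.4) [ 0.51391764 -0.21505324  0.037     ]
336.7259067357513 230.88860103626942 [ 0.50269413 -0.10531207  0.04      ]
345 220 240
350 220 239
355 219 239
360 219 238
((25.26219940185547, 19.359756469726562), (20.429834365844727, 32.025146484375), 83.6598129272461)
```

>>> jog_arm:
  commands:
    - [[-0.8, -1.0, 0], 0.05, -1]
    - [[-2, -2.4, 0], 0.18, -1]
    - [[-3.2, -3.9, 0], 0.32, -1]
    - [[-4.4, -5.4, 0], 0.45, -1]
    - [[-5.6, -6.8, 0], 0.55, -1]

```text
t: 0.6
tcp_pos: [0.2526, 0.4016, 0.4044]
tcp_rot: [[-0.686, 0.728, -0.0], [0.728, 0.686, -0.001], [-0.0, -0.001, -1.0]]
ft_force: [0.4, 0.2, 0.5]
width: 0.0853
grasp_force: 0.0
```

```bash
cat > go.py <<'E'
import sys; from h import *
# usage: go.py x y z_grasp yaw_deg(tube)
x,y,z,yaw=map(float,sys.argv[1:5]); s=robot.observe(); R=np.array(s['tcp_rot']); p=np.array(s['tcp_pos'])
d=R.T@(np.array([x,y,z+robot.grip_depth])-p); az=np.degrees(np.arctan2(R[1,1],R[0,1]))
print('t',s['t'],'grasp',(p-[0,0,robot.grip_depth]).round(4),'az',az.round(2),'tilt',R[:2,2].round(4),'units',(d/.025).round(3),'turn',np.radians(az-yaw).round(4),'w',s['width'],'F',np.round(s['ft_force'],2),'grip',s['grasp_force'])
E
python3 go.py .508 -.1545 .15 6.2
```

```text
t 0.6 grasp [0.2526 0.4016 0.2497] az 43.3 tilt [-0.0004 -0.0006] units [-23.193  -7.82    3.995] turn 0.6476 w 0.08527674056079255 F [0.35 0.21 0.47] grip 0.0
```

>>> jog_arm:
  commands:
    - [[-1.7, -0.6, 0], 0.12, -1]
    - [[-3.6, -1.2, 0], 0.26, -1]
    - [[-5.5, -1.8, 0], 0.4, -1]
    - [[-7.3, -2.4, 0], 0.53, -1]
    - [[-9, -3, 0], 0.65, -1]

```text
t: 1.1
tcp_pos: [0.3534, 0.1869, 0.4047]
tcp_rot: [[-0.105, 0.994, 0.0], [0.994, 0.105, 0.0], [0.0, 0.0, -1.0]]
ft_force: [-0.1, 0.7, 0.2]
width: 0.085
grasp_force: 0.0
```

```bash
python3 go.py .508 -.1545 .10 6.2
```

```text
t 1.1 grasp [0.3534 0.1869 0.25  ] az 6.03 tilt [0.0001 0.0004] units [-14.232   4.712   5.995] turn -0.0029 w 0.08500737562583363 F [-0.14  0.66  0.17] grip 0.0
```

>>> jog_arm:
  commands:
    - [[-1.8, 0.6, 0.5], 0, -1]
    - [[-3.6, 1.2, 1.0], -0.002, -1]
    - [[-5.4, 1.8, 1.5], -0.003, -1]
    - [[-7.2, 2.4, 2], -0.003, -1]
    - [[-8.8, 2.9, 2.4], -0.003, -1]

```text
t: 1.6
tcp_pos: [0.4498, -0.0237, 0.3442]
tcp_rot: [[-0.113, 0.994, 0.0], [0.994, 0.113, -0.0], [-0.0, 0.0, -1.0]]
ft_force: [1.0, -0.3, -0.3]
width: 0.0852
grasp_force: 0.0
```

>>> jog_arm:
  commands:
    - [[-1.7, 0.55, 0.3], 0, -1]
    - [[-3.4, 1.1, 0.6], 0, -1]
    - [[-4.6, 1.5, 0.9], 0, -1]
    - [[-5.4, 1.8, 1.2], 0, -1]
    - [[-5.43, 1.81, 1.5], 0, -1]

```text
t: 2.1
tcp_pos: [0.5103, -0.1541, 0.3067]
tcp_rot: [[-0.11, 0.994, 0.0], [0.994, 0.11, -0.002], [-0.002, -0.0, -1.0]]
ft_force: [-0.7, 0.5, 0.0]
width: 0.0852
grasp_force: 0.0
```

```bash
python3 go.py .508 -.1545 .037 6.2
```

```text
t 2.1 grasp [ 0.5103 -0.1541  0.152 ] az 6.31 tilt [ 0.0002 -0.002 ] units [ 0.005 -0.094  4.598] turn 0.002 w 0.08521158705703093 F [-0.69  0.53  0.01] grip 0.0
```

>>> jog_arm:
  commands:
    - [[0, -0.09, 0.8], 0.002, -1]
    - [[0, -0.09, 1.8], 0.002, -1]
    - [[0, -0.09, 2.8], 0.002, -1]
    - [[0, -0.09, 3.3], 0.002, -1]
    - [[0, -0.09, 3.3], 0.002, -1]

```text
t: 2.6
tcp_pos: [0.5069, -0.1506, 0.2232]
tcp_rot: [[-0.112, 0.994, -0.003], [0.994, 0.112, 0.001], [0.001, -0.003, -1.0]]
ft_force: [-0.5, -0.8, 0.6]
width: 0.0852
grasp_force: 0.0
```

```bash
python3 - <<'E'
from h import *
import subprocess
a=cam('scene')[0]; b=cam('top')[0]
def cr(im,x0,y0,w,h): return cv2.resize(im['pixels'][y0:y0+h,x0:x0+w,::-1],(400,400),interpolation=cv2.INTER_CUBIC)
cv2.imwrite('pics/g1.png',np.hstack([cr(a,270,210,100,100),cr(b,310,185,80,80)]))
E
python3 go.py .508 -.1545 .037 6.2
```

```text
t 2.7 grasp [ 0.5078 -0.1514  0.0705] az 6.42 tilt [0.0001 0.    ] units [-0.126 -0.005  1.339] turn 0.0039 w 0.08543340135727588 F [-0.23 -0.19  0.53] grip 0.0
```

View pics/g1.png

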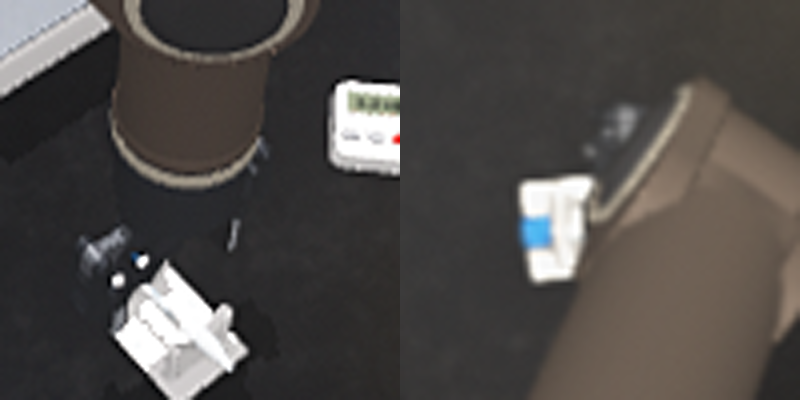

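The fingers stand above the tube, between the rest's supports, with the near finger at (105,265) in the left crop. I'll descend and close.

>>> jog_arm:
  commands:
    - [[-0.1, 0, 0.5], 0.003, -1]
    - [[-0.1, 0, 1.0], 0.003, -1]
    - [[-0.1, 0, 1.34], 0.003, -1]
    - [[-0.1, 0, 1.34], 0.003, -0.5]
    - [[-0.1, 0, 1.34], 0.003, 0]

```text
t: 3.2
tcp_pos: [0.5078, -0.1541, 0.1909]
tcp_rot: [[-0.108, 0.994, -0.001], [0.994, 0.108, 0.0], [0.0, -0.001, -1.0]]
ft_force: [0.9, -0.3, -0.5]
width: 0.0589
grasp_force: 0.0
```

```bash
python3 go.py .508 -.1545 .037 6.2
```

```text
t 3.2 grasp [ 0.5078 -0.1541  0.0362] az 6.23 tilt [-0.0007  0.0001] units [-0.017  0.006 -0.032] turn 0.0005 w 0.05892637775340831 F [ 0.87 -0.28 -0.47] grip 0.0
```

>>> jog_arm:
  commands:
    - [[0, 0, 0], 0, 0.3]
    - [[0, 0, 0], 0, 0.6]
    - [[0, 0, 0], 0, 1]
    - [[0, 0, 0], 0, 1]
    - [[0, 0, 0], 0, 1]

```text
t: 3.7
tcp_pos: [0.5086, -0.1539, 0.1917]
tcp_rot: [[-0.109, 0.994, 0.002], [0.994, 0.109, -0.0], [-0.0, 0.002, -1.0]]
ft_force: [1.8, 0.9, 3.3]
width: 0.0149
grasp_force: 58.5
```

```bash
python3 go.py .508 -.1545 .037 6.2
```

```text
t 3.7 grasp [ 0.5086 -0.1539  0.037 ] az 6.25 tilt [ 0.0018 -0.0002] units [-0.02  -0.025 -0.001] turn 0.001 w 0.014897896581314187 F [1.8  0.86 3.3 ] grip 58.53130102157593
```

>>> jog_arm:
  commands:
    - [[0, 0, -0.5], 0, 1]
    - [[0, 0, -1.5], 0, 1]
    - [[0, 0, -2.8], 0, 1]
    - [[0, 0, -4.2], 0, 1]
    - [[0, 0, -5.4], 0, 1]

```text
t: 4.2
tcp_pos: [0.5072, -0.1543, 0.3282]
tcp_rot: [[-0.108, 0.994, -0.001], [0.994, 0.108, -0.0], [0.0, -0.001, -1.0]]
ft_force: [1.2, -0.6, -0.5]
width: 0.0152
grasp_force: 58.5
```

```bash
python3 go.py .5313 .1572 .172 5.5
```

```text
t 4.2 grasp [ 0.5072 -0.1543  0.1735] az 6.2 tilt [-0.0007 -0.0001] units [12.284  2.303  0.059] turn 0.0122 w 0.01522625634079128 F [ 1.24 -0.55 -0.5 ] grip 58.488439321517944
```

>>> jog_arm:
  commands:
    - [[1.0, 0.2, -0.4], 0, 1]
    - [[2.8, 0.5, -0.6], 0.005, 1]
    - [[4.6, 0.9, -0.6], 0.01, 1]
    - [[6.4, 1.2, -0.6], 0.012, 1]
    - [[8.2, 1.5, -0.6], 0.012, 1]

```text
t: 4.7
tcp_pos: [0.5222, 0.0552, 0.3418]
tcp_rot: [[-0.096, 0.995, -0.001], [0.995, 0.096, 0.0], [0.0, -0.001, -1.0]]
ft_force: [0.8, -0.4, -0.2]
width: 0.0151
grasp_force: 58.5
```

>>> jog_arm:
  commands:
    - [[1.7, 0.33, 0], 0, 1]
    - [[3.0, 0.6, 0], 0, 1]
    - [[3.8, 0.75, 0], 0, 1]
    - [[4.08, 0.75, 0], 0, 1]
    - [[4.08, 0.75, 0], 0, 1]

```text
t: 5.2
tcp_pos: [0.5312, 0.1575, 0.3413]
tcp_rot: [[-0.098, 0.995, -0.001], [0.995, 0.098, -0.001], [-0.0, -0.001, -1.0]]
ft_force: [0.5, -0.9, 0.1]
width: 0.0157
grasp_force: 58.5
```

```bash
python3 go.py .5313 .1572 .172 5.5; python3 - <<'E'
from h import *
a=cam('scene')[0]; b=cam('top')[0]; np.savez('s2.npz',**a); np.savez('t2.npz',**b)
def cr(im,x0,y0,w,h): return cv2.resize(im['pixels'][y0:y0+h,x0:x0+w,::-1],(400,400),interpolation=cv2.INTER_CUBIC)
cv2.imwrite('pics/g2.png',np.hstack([cr(a,220,135,80,80),cr(b,210,170,80,80)]))
E
```

```text
t 5.2 grasp [0.5312 0.1575 0.1866] az 5.63 tilt [-0.0007 -0.0006] units [-0.011  0.004  0.583] turn 0.0023 w 0.01569702880843418 F [ 0.48 -0.93  0.09] grip 58.491801023483276
```

View pics/g2.png

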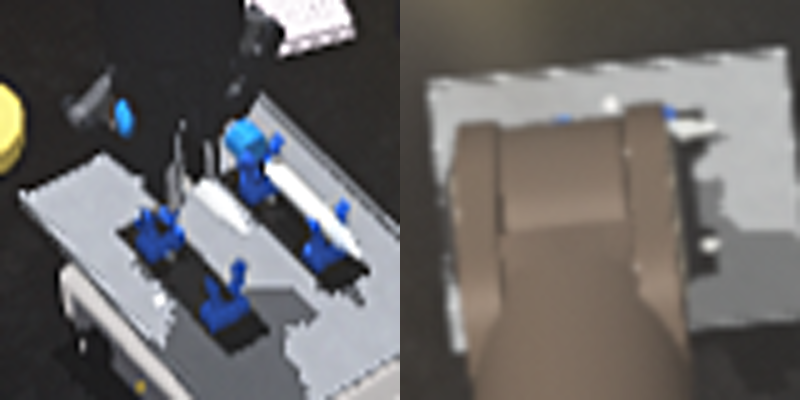

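```bash
python3 - <<'E'
from h import *
c=dict(np.load('s2.npz'));R=cv2.Rodrigues(c['rvec'])[0];t=c['tvec'].reshape(3)
g=np.array([.5312,.1575,.1866]);e=np.array([-.098,.995,0])
for d in(-.0612,.0503): print(d,proj(c,R,t,g+d*e))
im=c['pixels'].astype(int)
x=im[150:190,235:280]
blue=(x[...,2]-x[...,0]>70)&(x[...,1]>100); print('cap',[(int(u)+235,int(v)+150) for v,u in np.argwhere(blue)][:40])
w=(x.min(2)>205)
k,l,s,ce=cv2.connectedComponentsWithStats(w.astype(np.uint8)); print([(s[i].tolist(),ce[i]+[235,150]) for i in range(1,k)])
m=dict(np.load('scene0.npz'));
# home axis predicted at clip_cap / clip_tip, and lip tops 12 mm above
mid=np.array([.5317,.1532,.1265]); ey=np.array([-.096,.994,.055])
for d in(.031,-.031,.039): print('clip',d,proj(c,R,t,mid+d*ey),proj(c,R,t,mid+d*ey+[0,0,.012]))
E
```

```text
-0.0612 [269.34799002 181.75549814]
0.0503 [245.28535372 158.64085261]
cap [(244, 155), (243, 156), (244, 156), (245, 156), (243, 157), (244, 157), (245, 157), (243, 158), (244, 158), (245, 158), (243, 159), (244, 159), (245, 159), (267, 159), (268, 159), (269, 159), (270, 159), (244, 160), (245, 160), (266, 160), (267, 160), (268, 160), (269, 160), (270, 160), (271, 160), (244, 161), (265, 161), (266, 161), (267, 161), (268, 161), (269, 161), (270, 161), (271, 161), (272, 161), (275, 161), (265, 162), (266, 162), (267, 162), (268, 162), (269, 162)]
[([4, 17, 1, 1, 1], array([239., 167.])), ([31, 17, 1, 1, 1], array([266., 167.])), ([38, 18, 7, 8, 32], array([276.625  , 170.59375])), ([12, 21, 1, 1, 1], array([247., 171.])), ([24, 21, 11, 11, 49], array([263.97959184, 175.59183673])), ([22, 22, 1, 1, 1], array([257., 172.])), ([14, 25, 1, 1, 1], array([249., 175.])), ([11, 36, 1, 1, 1], array([246., 186.]))]
clip 0.031 [251.41370009 177.80238928] [251.17780356 174.9230098 ]
clip -0.031 [264.24974742 191.31981075] [264.11633795 188.48084626]
clip 0.039 [249.80368968 176.10691492] [249.55532146 173.22286771]
```

The scene crop shows the held tube above the front lane (cap at (244.5,158), tip at (270,181)), which agrees with prediction to 1 px. Descending to just above the beads.

>>> jog_arm:
  commands:
    - [[0, 0, 0.5], 0.002, 1]
    - [[0, 0, 1.0], 0.002, 1]
    - [[0, 0, 1.4], 0.002, 1]
    - [[0, 0, 1.6], 0.002, 1]
    - [[0, 0, 1.6], 0.002, 1]

```text
t: 5.8
tcp_pos: [0.5314, 0.1569, 0.3]
tcp_rot: [[-0.094, 0.996, -0.002], [0.996, 0.094, -0.001], [-0.001, -0.002, -1.0]]
ft_force: [-0.5, 0.8, 0.4]
width: 0.0152
grasp_force: 58.5
```

>>> jog_arm:
  commands:
    - [[0, 0, 0.05], 0, 1]
    - [[0, 0, 0.1], 0, 1]
    - [[0, 0, 0.15], 0, 1]
    - [[0, 0, 0.2], 0, 1]
    - [[0, 0, 0.2], 0, 1]

```text
t: 6.3
tcp_pos: [0.5316, 0.1573, 0.2962]
tcp_rot: [[-0.095, 0.995, -0.0], [0.995, 0.095, 0.0], [0.0, -0.0, -1.0]]
ft_force: [-0.1, 0.8, 0.8]
width: 0.0153
grasp_force: 58.5
```

>>> jog_arm:
  commands:
    - [[0, 0, 0.04], 0, 1]
    - [[0, 0, 0.08], 0, 1]
    - [[0, 0, 0.12], 0, 1]
    - [[0, 0, 0.12], 0, 1]
    - [[0, 0, 0.12], 0, 1]

```text
t: 6.8
tcp_pos: [0.5317, 0.1573, 0.2932]
tcp_rot: [[-0.095, 0.995, -0.0], [0.995, 0.095, 0.0], [0.0, -0.0, -1.0]]
ft_force: [-2.6, 0.7, 4.0]
width: 0.0152
grasp_force: 58.8
```

>>> jog_arm:
  commands:
    - [[0, 0, 0.04], 0, 1]
    - [[0, 0, 0.08], 0, 1]
    - [[0, 0, 0.08], 0, 1]
    - [[0, 0, 0.08], 0, 1]
    - [[0, 0, 0.08], 0, 1]

```text
t: 7.3
tcp_pos: [0.5316, 0.1573, 0.2911]
tcp_rot: [[-0.095, 0.995, -0.0], [0.995, 0.095, -0.0], [-0.0, -0.0, -1.0]]
ft_force: [-2.2, -0.5, 3.0]
width: 0.0153
grasp_force: 58.7
```

>>> jog_arm:
  commands:
    - [[0, -0.02, 0.04], 0, 1]
    - [[0, -0.04, 0.08], 0, 1]
    - [[0, -0.04, 0.08], 0, 1]
    - [[0, -0.04, 0.08], 0, 1]
    - [[0, -0.04, 0.08], 0, 1]

```text
t: 7.8
tcp_pos: [0.531, 0.1571, 0.2894]
tcp_rot: [[-0.095, 0.995, 0.001], [0.995, 0.095, 0.0], [0.0, 0.001, -1.0]]
ft_force: [1.0, 0.8, 3.5]
width: 0.0151
grasp_force: 59.0
```

```bash
python3 go.py .5313 .1572 .1265 5.5; python3 -c "
from h import *;print(robot.observe()['wrist_torque'])"
```

```text
t 7.8 grasp [0.531  0.1571 0.1347] az 5.44 tilt [0.0011 0.0002] units [0.002 0.01  0.329] turn -0.0011 w 0.015090074138138744 F [0.99 0.8  3.54] grip 58.96876931190491
[-0.10033812 -0.07021271 -0.00103013]
```

>>> jog_arm:
  commands:
    - [[0, 0, 0.04], 0, 1]
    - [[0, 0, 0.08], 0, 1]
    - [[0, 0, 0.08], 0, 1]
    - [[0, 0, 0.08], 0, 1]
    - [[0, 0, 0.08], 0, 1]

```text
t: 8.3
tcp_pos: [0.5309, 0.1571, 0.2873]
tcp_rot: [[-0.095, 0.995, 0.001], [0.995, 0.095, -0.0], [-0.0, 0.001, -1.0]]
ft_force: [0.4, -0.0, 3.6]
width: 0.0154
grasp_force: 58.9
```

```bash
python3 -c "
from h import *;s=robot.observe();print(s['wrist_torque'],s['ft_force'])
a=cam('scene')[0]; save(a,'g3.png',(220,135,320,235),6);s=robot.observe();print(s['wrist_torque'],s['ft_force'],s['tcp_pos'])"
```

```text
[-0.13177904 -0.3486913   0.05866476] [ 0.37774811 -0.02958398  3.646627  ]
[-0.18411685 -0.31715306  0.04410255] [ 1.73278054 -0.1871147   4.60747491] [0.53090023 0.15709104 0.28725776]
```

View pics/g3.png

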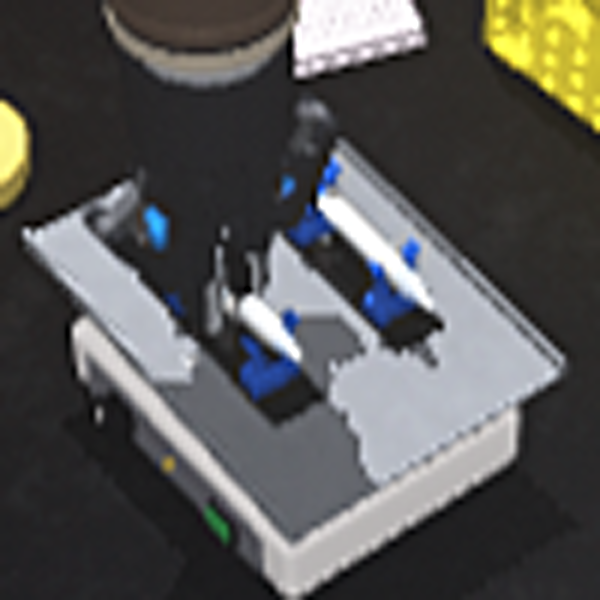

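The crop shows the tube's tip end lying between the arms of the tip clip (270,365), properly lined up. I'll press on in small steps.

>>> jog_arm:
  commands:
    - [[0, 0, 0.04], 0, 1]
    - [[0, 0, 0.08], 0, 1]
    - [[0, 0, 0.08], 0, 1]
    - [[0, 0, 0.08], 0, 1]
    - [[0, 0, 0.08], 0, 1]

```text
t: 8.85
tcp_pos: [0.5308, 0.1571, 0.285]
tcp_rot: [[-0.095, 0.995, 0.0], [0.995, 0.095, -0.0], [-0.0, 0.0, -1.0]]
ft_force: [3.4, 0.7, 0.8]
width: 0.0155
grasp_force: 58.6
```

```bash
python3 -c "
from h import *;s=robot.observe();print(s['wrist_torque'],s['ft_force'],s['tcp_pos'])"
```

```text
[-0.2040971  -0.60253319  0.05424345] [3.40254171 0.66004543 0.80128252] [0.53075685 0.15711239 0.28504217]
```

>>> jog_arm:
  commands:
    - [[0, 0, 0.04], 0, 1]
    - [[0, 0, 0.08], 0, 1]
    - [[0, 0, 0.08], 0, 1]
    - [[0, 0, 0.08], 0, 1]
    - [[0, 0, 0.08], 0, 1]

```text
t: 9.35
tcp_pos: [0.5308, 0.1571, 0.2832]
tcp_rot: [[-0.095, 0.996, 0.0], [0.996, 0.095, -0.0], [-0.0, 0.0, -1.0]]
ft_force: [3.2, -0.2, 0.3]
width: 0.015
grasp_force: 58.7
```

```bash
python3 -c "
from h import *;s=robot.observe();print(s['wrist_torque'],s['ft_force'],s['tcp_pos'])"
```

```text
[-0.14133398 -0.64405009  0.01634405] [ 3.16812469 -0.24906767  0.3275788 ] [0.53078911 0.15707342 0.28315241]
```

>>> jog_arm:
  commands:
    - [[0, 0.02, 0.04], 0, 1]
    - [[0, 0.03, 0.07], 0, 1]
    - [[0, 0.03, 0.07], 0, 1]
    - [[0, 0.03, 0.07], 0, 1]
    - [[0, 0.03, 0.07], 0, 1]

```text
t: 9.85
tcp_pos: [0.5312, 0.1569, 0.2818]
tcp_rot: [[-0.095, 0.996, -0.001], [0.996, 0.095, 0.0], [0.0, -0.001, -1.0]]
ft_force: [-0.8, -2.7, 8.0]
width: 0.0151
grasp_force: 59.5
```

```bash
python3 -c "
from h import *;s=robot.observe();print(s['wrist_torque'],s['ft_force'],s['tcp_pos'])"
```

```text
[-0.1286      0.07901149  0.12555453] [-0.81133766 -2.72275509  8.00977287] [0.53116562 0.15686613 0.28175485]
```

>>> jog_arm:
  commands:
    - [[0, 0, 0.03], 0, 1]
    - [[0, 0, 0.06], 0, 1]
    - [[0, 0, 0.06], 0, 1]
    - [[0, 0, 0.06], 0, 1]
    - [[0, 0, 0.06], 0, 1]

```text
t: 10.35
tcp_pos: [0.5313, 0.1566, 0.2805]
tcp_rot: [[-0.094, 0.996, -0.001], [0.996, 0.094, 0.0], [0.0, -0.001, -1.0]]
ft_force: [-0.3, -3.7, 10.1]
width: 0.0156
grasp_force: 60.2
```

```bash
python3 -c "
from h import *;s=robot.observe();print(s['wrist_torque'],s['ft_force'],s['tcp_pos'])"
```

```text
[-0.32875821  0.33631976  0.04476073] [-0.34060232 -3.68711901 10.1365529 ] [0.53125082 0.15663042 0.28054803]
```

>>> jog_arm:
  commands:
    - [[0, 0, 0], 0, 0.5]
    - [[0, 0, 0], 0, 0.3]
    - [[0, 0, 0], 0, 0.3]
    - [[0, 0, 0], 0, 0.3]
    - [[0, 0, 0], 0, 0.3]

```text
t: 10.85
tcp_pos: [0.5313, 0.1573, 0.2797]
tcp_rot: [[-0.095, 0.995, -0.001], [0.995, 0.095, -0.0], [-0.0, -0.001, -1.0]]
ft_force: [0.5, 0.4, 0.0]
width: 0.0295
grasp_force: 0.0
```

```bash
python3 -c "
from h import *;s=robot.observe();print(s['wrist_torque'],s['ft_force'],s['tcp_pos'],s['width'])
a=cam('scene')[0]; np.savez('s4.npz',**a); save(a,'g4.png',(235,155,285,205),12)
R=cv2.Rodrigues(a['rvec'])[0];t=np.array(a['tvec']).reshape(3)
mid=np.array([.5317,.1532,.1265]); ey=np.array([-.096,.994,.055])
for d in(-57.2,-43,-31,31): print(d,proj(a,R,t,mid+d*.001*ey), proj(a,R,t,mid+d*.001*ey+[0,0,.006]))"
```

```text
[-8.54591043e-05  5.43829535e-02 -7.29046358e-03] [0.53190812 0.42189722 0.01440733] [0.53126861 0.15731766 0.27971545] 0.029502266141283127
-57.2 [269.87249638 197.24103131] [269.82927842 195.83729689]
-43 [266.8099695  194.01593674] [266.75404795 192.60681274]
-31 [264.24974742 191.31981075] [264.18332352 189.90630473]
31 [251.41370009 177.80238928] [251.29623603 176.36860983]
```

View pics/g4.png

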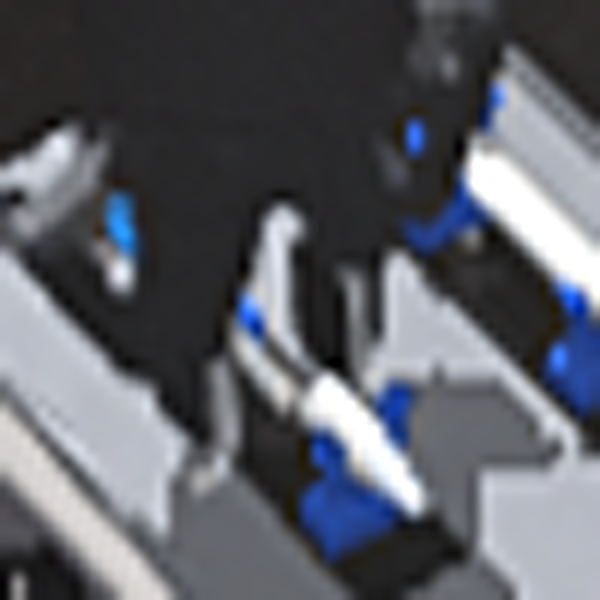

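The tube tip appears at about (269.5,197.5), matching the predicted home tip (269.9,197.2), and the forces are zero after opening. To check the tip end is seated, I regrip near the tip clip and press lightly.

>>> jog_arm:
  commands:
    - [[-0.2, 0, 0], 0, 0.3]
    - [[-0.56, 0, -0.02], 0, 0.3]
    - [[-0.56, 0, -0.02], 0, 0.6]
    - [[-0.56, 0, -0.02], 0, 1]
    - [[-0.56, 0, -0.02], 0, 1]

```text
t: 11.4
tcp_pos: [0.5329, 0.1422, 0.2806]
tcp_rot: [[-0.094, 0.996, 0.0], [0.996, 0.094, -0.001], [-0.001, 0.0, -1.0]]
ft_force: [-1.3, -5.0, 3.0]
width: 0.0152
grasp_force: 58.4
```

>>> jog_arm:
  commands:
    - [[0, 0, 0.0], 0, 1]
    - [[0, 0, 0.02], 0, 1]
    - [[0, 0, 0.04], 0, 1]
    - [[0, 0, 0.04], 0, 1]
    - [[0, 0, 0.04], 0, 1]

```text
t: 11.9
tcp_pos: [0.5329, 0.1428, 0.2802]
tcp_rot: [[-0.095, 0.996, 0.0], [0.996, 0.095, 0.0], [-0.0, 0.0, -1.0]]
ft_force: [-2.8, -5.0, 11.5]
width: 0.0159
grasp_force: 59.1
```

```bash
python3 -c "
from h import *;s=robot.observe();print(s['wrist_torque'],s['ft_force'],s['tcp_pos'],s['width'])"
```

```text
[-1.23776107  0.68533559  0.04216617] [-2.84752931 -4.98764396 11.46984344] [0.53289672 0.14281409 0.28017914] 0.015870921378152242
```

Only 0.4 mm of give while the force rose 8.5 N, with the load on the tip end: it is on the saddle in both clips. I'll release, regrip further cap-ward and slide.

>>> jog_arm:
  commands:
    - [[0, 0, -0.06], 0, 0.5]
    - [[0, 0, -0.06], 0, 0.3]
    - [[0.2, 0, -0.06], 0, 0.3]
    - [[0.62, 0, -0.04], 0, 0.3]
    - [[0.62, 0, -0.04], 0, 0.3]

```text
t: 12.4
tcp_pos: [0.5309, 0.1612, 0.28]
tcp_rot: [[-0.098, 0.995, -0.001], [0.995, 0.098, 0.001], [0.001, -0.001, -1.0]]
ft_force: [-0.4, 1.3, 0.3]
width: 0.03
grasp_force: 0.0
```

>>> jog_arm:
  commands:
    - [[0, 0, 0], 0, 0.6]
    - [[0, 0, 0], 0, 1]
    - [[0, 0, 0], 0, 1]
    - [[0, 0, 0], 0, 1]
    - [[0, 0, 0], 0, 1]

```text
t: 12.9
tcp_pos: [0.5312, 0.159, 0.2804]
tcp_rot: [[-0.095, 0.995, -0.0], [0.995, 0.095, 0.001], [0.001, -0.0, -1.0]]
ft_force: [-1.6, 3.5, 0.5]
width: 0.0156
grasp_force: 58.5
```

>>> jog_arm:
  commands:
    - [[-0.03, 0, 0.002], 0, 1]
    - [[-0.06, 0, 0.003], 0, 1]
    - [[-0.09, 0, 0.005], 0, 1]
    - [[-0.12, 0, 0.007], 0, 1]
    - [[-0.12, 0, 0.007], 0, 1]

```text
t: 13.4
tcp_pos: [0.5316, 0.1555, 0.2802]
tcp_rot: [[-0.095, 0.996, -0.0], [0.996, 0.095, -0.0], [-0.0, -0.0, -1.0]]
ft_force: [-1.3, 1.7, 0.6]
width: 0.0153
grasp_force: 58.5
```

>>> jog_arm:
  commands:
    - [[-0.015, 0, 0.001], 0, 1]
    - [[-0.03, 0, 0.002], 0, 1]
    - [[-0.045, 0, 0.003], 0, 1]
    - [[-0.06, 0, 0.003], 0, 1]
    - [[-0.06, 0, 0.003], 0, 1]

```text
t: 13.9
tcp_pos: [0.5317, 0.1541, 0.2801]
tcp_rot: [[-0.095, 0.995, -0.0], [0.995, 0.095, -0.0], [-0.0, -0.0, -1.0]]
ft_force: [-0.9, 2.5, 0.1]
width: 0.0153
grasp_force: 58.5
```

>>> jog_arm:
  commands:
    - [[-0.015, 0, 0.001], 0, 1]
    - [[-0.03, 0, 0.002], 0, 1]
    - [[-0.04, 0, 0.003], 0, 1]
    - [[-0.04, 0, 0.003], 0, 1]
    - [[-0.04, 0, 0.003], 0, 1]

```text
t: 14.4
tcp_pos: [0.5318, 0.1531, 0.2801]
tcp_rot: [[-0.095, 0.995, -0.0], [0.995, 0.095, -0.0], [-0.0, -0.0, -1.0]]
ft_force: [-1.6, 2.8, -1.0]
width: 0.0152
grasp_force: 58.4
```

>>> jog_arm:
  commands:
    - [[-0.015, 0, 0.001], 0, 1]
    - [[-0.03, 0, 0.002], 0, 1]
    - [[-0.04, 0, 0.003], 0, 1]
    - [[-0.04, 0, 0.003], 0, 1]
    - [[-0.04, 0, 0.003], 0, 1]

```text
t: 14.9
tcp_pos: [0.5318, 0.1528, 0.2801]
tcp_rot: [[-0.096, 0.995, -0.0], [0.995, 0.096, 0.001], [0.001, 0.0, -1.0]]
ft_force: [-1.2, 4.5, -0.8]
width: 0.0152
grasp_force: 58.4
```

>>> jog_arm:
  commands:
    - [[-0.015, 0, 0.001], 0, 1]
    - [[-0.03, 0, 0.002], 0, 1]
    - [[-0.03, 0, 0.003], 0, 1]
    - [[-0.03, 0, 0.003], 0, 1]
    - [[-0.03, 0, 0.003], 0, 1]

```text
t: 15.4
tcp_pos: [0.5319, 0.1527, 0.2801]
tcp_rot: [[-0.096, 0.995, 0.0], [0.995, 0.096, 0.002], [0.002, 0.0, -1.0]]
ft_force: [-1.5, 5.6, 0.5]
width: 0.015
grasp_force: 58.5
```

>>> jog_arm:
  commands:
    - [[-0.015, 0, 0.001], 0, 1]
    - [[-0.03, 0, 0.002], 0, 1]
    - [[-0.03, 0, 0.003], 0, 1]
    - [[-0.03, 0, 0.003], 0, 1]
    - [[-0.03, 0, 0.003], 0, 1]

```text
t: 15.9
tcp_pos: [0.5319, 0.1525, 0.28]
tcp_rot: [[-0.096, 0.995, -0.0], [0.995, 0.096, 0.002], [0.002, 0.0, -1.0]]
ft_force: [-2.1, 8.7, -0.1]
width: 0.0157
grasp_force: 58.5
```

>>> jog_arm:
  commands:
    - [[-0.02, 0, 0.001], 0, 1]
    - [[-0.04, 0, 0.002], 0, 1]
    - [[-0.05, 0, 0.003], 0, 1]
    - [[-0.05, 0, 0.003], 0, 1]
    - [[-0.05, 0, 0.003], 0, 1]

```text
t: 16.4
tcp_pos: [0.5319, 0.1522, 0.28]
tcp_rot: [[-0.097, 0.995, -0.0], [0.995, 0.097, 0.004], [0.004, 0.0, -1.0]]
ft_force: [-2.6, 11.0, -0.3]
width: 0.0153
grasp_force: 58.5
```

>>> jog_arm:
  commands:
    - [[-0.02, 0, 0.001], 0, 1]
    - [[-0.03, 0, 0.002], 0, 1]
    - [[-0.03, 0, 0.002], 0, 1]
    - [[-0.03, 0, 0.002], 0, 1]
    - [[-0.03, 0, 0.002], 0, 1]

```text
t: 16.9
tcp_pos: [0.5319, 0.152, 0.28]
tcp_rot: [[-0.098, 0.995, -0.0], [0.995, 0.098, 0.004], [0.004, 0.0, -1.0]]
ft_force: [-3.7, 13.9, 0.5]
width: 0.0155
grasp_force: 58.5
```

>>> jog_arm:
  commands:
    - [[-0.02, 0, 0.001], 0, 1]
    - [[-0.04, 0, 0.002], 0, 1]
    - [[-0.04, 0, 0.002], 0, 1]
    - [[-0.04, 0, 0.002], 0, 1]
    - [[-0.04, 0, 0.002], 0, 1]

```text
t: 17.4
tcp_pos: [0.532, 0.1518, 0.28]
tcp_rot: [[-0.099, 0.995, -0.0], [0.995, 0.099, 0.005], [0.005, 0.0, -1.0]]
ft_force: [-3.4, 16.1, 0.5]
width: 0.0152
grasp_force: 58.5
```

>>> jog_arm:
  commands:
    - [[0.04, 0, 0], 0, 1]
    - [[0.08, 0, 0], 0, 1]
    - [[0.12, 0, 0], 0, 1]
    - [[0.12, 0, 0], 0, 0.5]
    - [[0.12, 0, 0], 0, 0.3]

```text
t: 17.9
tcp_pos: [0.5324, 0.1499, 0.2799]
tcp_rot: [[-0.094, 0.996, 0.001], [0.996, 0.094, -0.001], [-0.001, 0.001, -1.0]]
ft_force: [0.8, 0.1, 0.4]
width: 0.0301
grasp_force: 0.0
```

>>> jog_arm:
  commands:
    - [[0, 0, 0], 0, 0.2]
    - [[0, 0, 0], 0, 0.1]
    - [[0, 0, -0.4], 0, 0.1]
    - [[0, 0, -1.2], 0, 0.1]
    - [[0, 0, -2.2], 0, 0.1]

```text
t: 18.4
tcp_pos: [0.5319, 0.1504, 0.3353]
tcp_rot: [[-0.094, 0.996, -0.001], [0.996, 0.094, -0.001], [-0.001, -0.001, -1.0]]
ft_force: [0.8, 0.1, 0.7]
width: 0.0383
grasp_force: 0.0
```

>>> jog_arm:
  commands:
    - [[0, 0, -1], 0, 0]
    - [[-1, 0, -2], 0, -0.5]
    - [[-2.8, 0, -3], 0, -1]
    - [[-4.6, 0, -4], 0, -1]
    - [[-6.4, 0, -4], 0, -1]

```text
t: 18.9
tcp_pos: [0.5478, -0.0104, 0.4387]
tcp_rot: [[-0.096, 0.995, 0.006], [0.995, 0.096, 0.001], [0.001, 0.006, -1.0]]
ft_force: [0.9, -0.5, 1.0]
width: 0.0854
grasp_force: 0.0
```

>>> jog_arm:
  commands:
    - [[-1.8, 0, 0], 0, -1]
    - [[-3.6, 0, 0], 0, -1]
    - [[-5.2, 0, 0], 0, -1]
    - [[-6, 0, 0], 0, -1]
    - [[-6, 0, 0], 0, -1]

```text
t: 19.4
tcp_pos: [0.5606, -0.1621, 0.4357]
tcp_rot: [[-0.089, 0.996, 0.001], [0.996, 0.089, -0.002], [-0.002, 0.001, -1.0]]
ft_force: [-0.5, 0.3, 0.0]
width: 0.0853
grasp_force: 0.0
```

```bash
python3 - <<'E'
from h import *
a=cam('scene')[0]; b=cam('top')[0]
def cr(im,x0,y0,w,h): return cv2.resize(im['pixels'][y0:y0+h,x0:x0+w,::-1],(400,400),interpolation=cv2.INTER_CUBIC)
cv2.imwrite('pics/end.png',np.hstack([cr(a,225,150,70,70),cr(b,215,175,80,80)]))
s=robot.observe();print(s['t'],s['tcp_pos'],s['width'],s['ft_force'])
E
```

```text
19.5 [ 0.56129251 -0.15809801  0.43507938] 0.08515778991169906 [-0.25854607  1.29691253 -0.96431574]
```

View pics/end.png

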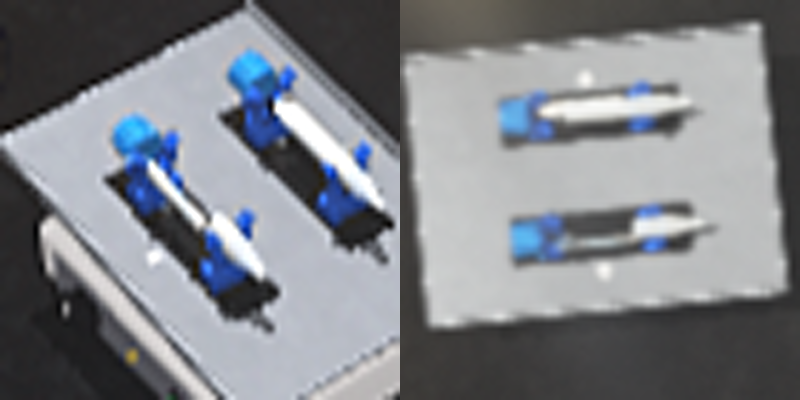

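The loaded tube sits like the far one: cap at (138,137) left and (525,240) right, tight against the cap clip, tip at (710,228). The gripper is well clear, so I'm handing in.

```bash
python3 -c "
from workcell import job;print(job.finish_job())"
```

```text
the job is handed in; nothing more can be done
None
```

The tube is snapped into both front clips with its cap's shoulder pushed against the stop (about 16 N on the tool, including sliding friction), released with the gripper clear, and the job is handed in; no verdict came back.

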